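# Unplug the bench kiln and hold its lid cracked open

## Robot

A 7-joint arm with a two-finger parallel gripper is mounted at the origin on the work surface. World frame = base frame: x ahead of the robot, y to its left, z up, the work surface at z = 0. Lengths are in mm, angles in rad, forces in N, time in s.
With the tool pointing down it reaches from about 425 to 925 mm from the base axis. Payload 6.8 kg.
Tool frame: the origin (TCP) lies midway between the tips of the shut fingers; the grasp point (between the pads) lies 19 mm behind it (r.tcp_to_grasp is the distance from the TCP to the grasp point, in mm); z points along the fingers, y is the line along which they close (so a half turn about z gives the same grasp; the last joint's range is limited). The gripper opens to 88 mm and grips with 3 to 60 N. Pads are 20 mm wide; open, the fingers measure 115 mm over their backs; the gripper's body (75 mm by 178 mm) begins 61 mm behind the grasp point.
Start: joints at [-1.425, 0.477, 0.022, 1.555, -0.011, 1.109, -0.083], TCP at [169.477, 653.395, 222.664] pointing down, gripper open.
Joint ranges: [-2.96, 2.96], [-0.34, 2.1], [-1.41, 1.46], [0.24, 2.44], [-1.37, 4.51], [0.17, 1.92], [-2.96, 2.96]. Speed limits (rad/s): [2.39, 2.39, 3.14, 3.14, 3.14, 3.14, 3.14].

## Interface

Orientations are given as a unit quaternion [x, y, z, w].
In Python, from rig import telemetry, eyes, sign_off, r gives the robot as it stands.
- The arm moves only by the shell command python3 -m pendant 'ROWS' [FORCE]. ROWS is JSON, one flat list of numbers, 5 for each row, row after row: the closure, from -1 (fully open) to 1 (shut), so that 0 is half open, then the shift along the tool's x, y, z normalised to -1 to 1, where 1 is 0.02 m, then the turn about the tool's z normalised to -1 to 1, where 1 is 0.1 rad. In form: [claw, tx, ty, tz, yaw, claw, tx, ty, tz, yaw, ...]. A call has 1 to 12 rows; each row shifts and turns the commanded pose from where the row before left it, along the tool's axes as they then stand; what a row does not reach is not made up. A row lasts 1/12 s, in which the tool goes at most 41.7 mm and 7.16 degrees, less where a joint would pass 70% of its speed; a pose out of reach is approached as far as the arm can. A call with a number of a shift or a turn outside -1 to 1 is refused whole. A call with a gripper value outside its range is refused whole. The fingers move at their own pace and stop on an object; FORCE is the grip in N (left out, the last holds). Time passes only in rows, so rows that do not move let the fingers close. It gives the time, the measured TCP pose, the force, the opening and the grip force at its end, in the units of the state.
- telemetry.sense(): the state, without advancing time (a new reading comes with each control period).
- eyes.grab_frame(name): name is "side" or "top"; returns a dict with "img" (420x560x3 uint8, blue, green, red), "range_z" (420x560 float32, mm along the optical axis (not along the pixel's ray), 0 where there is no reading), "camera_matrix" (3x3 intrinsics, pixels), "R" (3x3) and "t" (3): a world point X has camera coordinates R X + t. Camera axes: x right, y down, z forward; pixel columns grow to the right and rows downward; lengths in mm; the calibration is good to about 2 mm. A picture is of the moment at which its call begins.
- sign_off(): hands the job in; it is judged then, once.
The state is a dict: "clock": time; "q": joint angles; "joint_vel": joint speeds; "joint_efforts": joint torques, N m; "ee_pos": TCP position; "eef_rot": TCP orientation; "ft_force": force on the tool from outside, world axes, zero at the start; "wrist_torque": the same for the moment, N m; "opening": opening from 0.0 (shut) to 1.0 (fully open); "finger_force": force on a finger pad.
Only numpy, scipy, OpenCV 4.12 (cv2) and the standard library are available. Lean on these libraries where they do the work, as an engineer would, in place of code of your own. Each camera call takes 0.05 s, during which the arm holds its last target. There are 200 camera calls.

## Task

The little kiln has cooled and I want a first look at the mug inside: pull the ceramic vent plug straight out of the lid and stand it upright on its stem on the buff kiln-shelf disc, then lift the lid by its black handle and hold it open at 30 degrees, never past 40 because the glaze must not cool too fast. The lid falls shut by itself and has no prop, so finish still holding it by the handle, steady at that angle. Do not drop the plug or let the lid fall, and leave the mugs, the banding wheel and the two jars as they are.

Things in the scene. Friction and masses are not known exactly. Their poses are not given: they have to be found in the camera images.
- kiln: Fixed bench-top kiln, steel case, 280 mm deep (x) by 300 mm wide (y), rim 150 mm and shut lid's top 190 mm above the bench. Origin: centre of its underside. Own x points from the handle side to the hinge side, z up; handle side within 0.25 rad of facing the robot. A grey control box stands out 49 mm from its -y side, up to 135 mm above the bench.
- lid: Kiln lid, plate 280 x 300 x 40 mm, 0.6 to 1.1 kg; it falls shut when let go, takes 3 to 6 N to lift at the handle, opens to 69 degrees at most. Its hinge line lies along the kiln's y, 155 mm behind the kiln's centre (its +x), 150 mm above the bench. Origin: middle of the handle bar. Axes as the kiln's when shut; it turns about its +y as it opens, so its z axis then leans from vertical by the lid angle.
- lid_handle (a point): Middle of the lid's handle: a round black bar, 16 mm thick, 150 mm long along the kiln's y, on two flat steel arms 66 mm either side of its middle (118 mm free between). It lies 50 mm before the lid's front face (42 mm clear gap), 345 mm before the hinge line and 18 mm above it: 168 mm above the bench when shut, 338 mm at 30 degrees. It turns with the lid.
- plug_grip (a point): Point on the axis of the loose buff vent plug, inside its knob: 20 mm above the flange's top, 16 mm below the knob's top, 58 mm above the stem's flat foot; z runs from foot to knob. At the start the stem is down a 30 mm hole through the lid, the flange resting on the lid's top, 50 mm before and 40 mm to the kiln's +y side of the kiln's centre.
- plug: The same plug, 74 mm tall, about 70 g: tapered stem 23 to 26 mm thick and 30 mm long, flange 46 mm across and 8 mm thick, plain round knob 26 mm thick and 36 mm tall. Origin: middle of the stem's foot.
- bat_top (a point): Middle of the top face of the fixed buff kiln-shelf disc, 130 mm across and 12 mm thick, lying on the bench at the kiln's left or right front. The plug stands here upright on its stem.
- wheel: Bystander: banding wheel, grey cast foot and stem with a 150 mm aluminium disc on top, 102 mm high. Origin under its middle. It stands at the kiln's other front side.
- mug_center (a point): Bystander: white mug with black flowers standing on the banding wheel, 76 mm across, 88 mm tall, one handle. Point half-way up its axis, 146 mm above the bench.
- jar: Bystander: blue jar with white cap, 72 mm across, 95 mm tall, beside the kiln. Origin under its middle.
- tub: Bystander: grey tub with black cap, 90 mm across, 85 mm tall, on the kiln's other side. Origin under its middle.
- ware: White mug 68 mm across and 75 mm tall standing in the kiln's chamber, hidden under the lid, to be left there. Origin under its middle.

How it is judged (in metres and radians):
On the way:
1. the plug stands upright and released on the disc, the lid still shut (z of plug_grip in the frame of bat_top between 0.05 and 0.064 m and horizontal distance between plug_grip and bat_top below 0.055 m and angle between plug_grip's own z axis and vertical below 0.15 rad and linear speed of plug below 0.03 m/s and contact force between the fingers and plug below 0.2 N and angle between lid's own z axis and vertical below 0.05 rad), for 0.2 s.
At the end, for the whole second after the job is handed in: The plug stands upright (within 8 degrees) and released on the disc, its axis within 55 mm of the disc's middle, and the fingers hold the lid by its handle, still, at 30 degrees give or take 5 (z of plug_grip in the frame of bat_top between 0.05 and 0.064 m and horizontal distance between plug_grip and bat_top below 0.055 m and angle between plug_grip's own z axis and vertical below 0.15 rad and linear speed of plug below 0.03 m/s and contact force between the fingers and plug below 0.2 N and angle between lid's own z axis and vertical between 0.436332 and 0.610865 rad and angular speed of lid below 0.1 rad/s and contact force between the fingers and handle_bar above 2 N); the arm keeps its last pose, push and grip.
It fails at once if the lid is raised more than 4 degrees while the plug is not on the disc (angle between lid's own z axis and vertical above 0.07 rad and horizontal distance between plug_grip and bat_top above 0.065 m).
It fails at once if the lid is opened past 40 degrees (angle between lid's own z axis and vertical above 0.698132 rad).
It fails at once if the lid falls or is flung (swings faster than 2 rad/s) (angular speed of lid above 2 rad/s).
It fails at once if the plug is dropped (over 0.6 m/s out of the fingers) (linear speed of plug above 0.6 m/s and contact force between the fingers and plug below 0.2 N).
It fails at once if the wheel, the mug on it, a jar or the mug in the kiln is shifted by more than 20 mm (distance of any of wheel, mug_center, jar, tub, ware from where it was at the start of the episode above 0.02 m).
It also fails if it takes over 51 s, if anything falls off the work surface, if the arm or the gripper's body presses on something with over 40 N, if the wrist force passes 120 N, or if a joint passes its speed limit or range.

## Working session

There is one attempt and no reset: what is moved stays moved. The work goes in short steps, Python scripts to look and compute and a shell command to move; the robot and the scene stay as the last step left them, time stands still between calls to the robot, and variables do not carry over. Pictures are saved under pics/ and viewed, at most 10 in all, crops included, and the job is handed in when it is done.

```bash
mkdir -p pics; ls; python3 - <<'E'
from rig import telemetry, eyes, r
import cv2,numpy as np,pickle
s=telemetry.sense();print({k:np.round(v,3).tolist() for k,v in s.items()}, r.tcp_to_grasp)
ims=[]
for n in("side","top"):
    f=eyes.grab_frame(n);pickle.dump(f,open(n+".pkl","wb"));cv2.imwrite(f"pics/{n}0.png",f["img"])
    print(n,f["camera_matrix"].tolist(),np.round(-f["R"].T@f["t"]),np.round(f["R"],2).tolist())
E
```

```text
pics
{'clock': 0.0, 'q': [-1.425, 0.478, 0.022, 1.556, -0.012, 1.109, -0.083], 'joint_vel': [-0.0, -0.001, 0.0, 0.001, -0.0, -0.0, 0.001], 'joint_efforts': [0.001, -58.285, 1.535, -27.26, -0.054, 0.017, 0.0], 'ee_pos': [169.346, 652.802, 221.699], 'eef_rot': [0.127, 0.992, -0.001, -0.0], 'ft_force': [-0.383, -1.29, -0.552], 'wrist_torque': [-0.043, 0.011, 0.013], 'finger_force': 0.0, 'opening': 1.004} 18.700000000000003
side [[501.2725215179703, 0.0, 283.84578364184694], [0.0, 501.2725215179703, 200.11629273162006], [0.0, 0.0, 1.0]] [ 383. 1002.  955.] [[-0.99, -0.16, 0.0], [-0.1, 0.6, -0.79], [0.13, -0.78, -0.61]]
top [[438.28956438915094, 0.0, 281.18565654118737], [0.0, 438.28956438915094, 208.2223672454479], [0.0, 0.0, 1.0]] [ 353.   23. 1312.] [[-0.02, -1.0, 0.01], [-0.99, 0.01, -0.15], [0.15, -0.01, -0.99]]
```

View pics/side0.png

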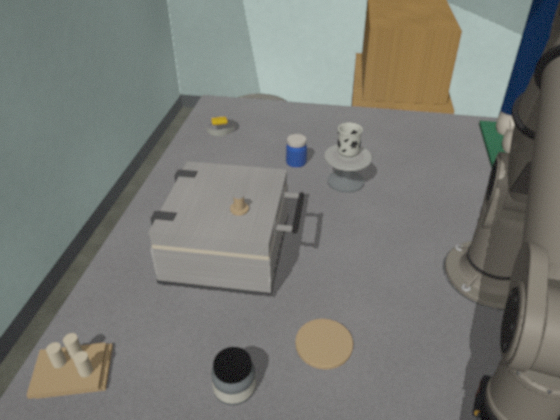

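View pics/top0.png

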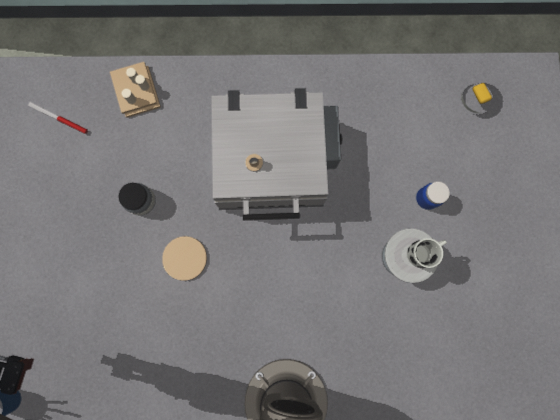

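The side view shows the kiln centre-left with the plug at (239,206), the handle at (298,212) and the disc at (324,343). In the top view the plug is at (254,161), the handle at (271,214) and the disc at (185,258); the wheel and mug are on the other side.

```bash
cat >h.py <<'E'
import numpy as np,cv2,pickle
def cloud(f):
    K,R,t=f["camera_matrix"],f["R"],f["t"];d=f["range_z"]
    v,u=np.mgrid[:d.shape[0],:d.shape[1]]
    p=np.stack([(u-K[0,2])/K[0,0]*d,(v-K[1,2])/K[1,1]*d,d],-1)
    P=(p-t)@R; P[d==0]=np.nan
    return P
def plane(f,u,v,z):
    K,R,t=f["camera_matrix"],f["R"],f["t"];c=-R.T@t
    w=R.T@np.linalg.inv(K)@[u,v,1];return c+w*(z-c[2])/w[2]
E
python3 - <<'E'
from h import *
for n,dc,pc,hc in(("top",(185,258),(254,161),(271,214)),("side",(324,343),(239,206),(298,212))):
    f=pickle.load(open(n+".pkl","rb"));P=cloud(f);im=f["img"];hsv=cv2.cvtColor(im,cv2.COLOR_BGR2HSV)
    m=cv2.inRange(hsv,(8,60,90),(28,255,255));
    nl,L,st,ce=cv2.connectedComponentsWithStats(m)
    l=L[dc[1],dc[0]];print(n,"disc",plane(f,*ce[l],12).round(1),st[l])
    z=P[...,2];k=np.zeros_like(m);k[pc[1]-18:pc[1]+18,pc[0]-15:pc[0]+15]=1
    q=(z>215)&(k>0);print("plug pts",q.sum(),np.nanmean(P[q],0).round(1),np.nanmin(P[q],0).round(),np.nanmax(P[q],0).round())
    k[:]=0;k[hc[1]-35:hc[1]+35,hc[0]-45:hc[0]+45]=1
    q=(k>0)&(im.max(2)<60)&(z>155)&(z<185)
    X=P[q];c,(w,h),a=cv2.minAreaRect(X[:,:2].astype(np.float32));print("handle",q.sum(),np.array(c).round(1),X.mean(0).round(1),w,h,a)
    q=(z>180)&(z<200)&(P[...,0]>400);l=max(cv2.findContours(q.astype(np.uint8),0,1)[0],key=cv2.contourArea)[:,0]
    X=P[l[:,1],l[:,0]];X=X[~np.isnan(X[:,0])];print("lid",cv2.minAreaRect(X[:,:2].astype(np.float32)))
E
```

```text
top disc [409.2 292.   12. ] [ 163  236   44   44 1519]
plug pts 19 [637.4  73.9 224. ] [634.  64. 215.] [643.  87. 235.]
handle 330 [508.2  33.4] [507.6  32.3 174.2] 15.806757926940918 147.185791015625 1.156170129776001
lid ((703.0538330078125, 37.168556213378906), (297.6131896972656, 300.2133483886719), 1.146036982536316)
side disc [406.6 302.7  12. ] [ 296  319   57   50 2255]
plug pts 63 [644.   89.3 223.6] [633.  81. 215.] [658.  94. 233.]
handle 182 [506.1  40.6] [505.3  47.  172.5] 12.651942253112793 144.32369995117188 0.8390839695930481
lid ((702.5335083007812, 40.93659210205078), (297.40521240234375, 307.415283203125), 1.3290424346923828)
```

```bash
python3 -m pendant '[-1,0,0,-1,1, -1,0,0,-1,1, -1,0,0,-1,1, -1,0,0,-1,1, -1,0,0,0,1, -1,0,0,0,1, -1,0,0,0,1, -1,0,0,0,1, -1,0,0,0,1, -1,0,0,0,1, -1,0,0,0,1, -1,0,0,0,1]' 30
```

```text
clock: 1.1
ee_pos: [169.3, 653.1, 302.0]
eef_rot: [0.666, 0.746, -0.0, 0.0]
ft_force: [0.4, -0.5, 0.2]
opening: 1.0
finger_force: 0.0
```

```bash
python3 -m pendant '[-1,-0.97,0.78,0,0.9, -1,-0.97,0.78,0,0, -1,-0.97,0.78,0,0, -1,-0.97,0.78,0,0, -1,-0.97,0.78,0,0, -1,-0.97,0.78,0,0, -1,-0.97,0.78,0,0, -1,-0.97,0.78,0,0, -1,-0.97,0.78,0,0, -1,-0.97,0.78,0,0, -1,-0.97,0.78,0,0, -1,-0.97,0.78,0,0]'
python3 -m pendant '[-1,-0.97,0.78,0,0, -1,-0.97,0.78,0,0, -1,-0.97,0.78,0,0, -1,-0.97,0.78,0,0, -1,-0.97,0.78,0,0, -1,-0.97,0.78,0,0, -1,-0.97,0.78,0,0, -1,-0.97,0.78,0,0, -1,-0.97,0.78,0,0, -1,-0.97,0.78,0,0, -1,-0.97,0.78,0,0, -1,-0.97,0.78,0,0]'
```

```text
clock: 2.1
ee_pos: [365.0, 426.0, 302.3]
eef_rot: [0.697, 0.717, -0.0, 0.0]
ft_force: [1.0, -0.5, -0.3]
opening: 0.998
finger_force: 0.0
clock: 3.1
ee_pos: [558.3, 198.6, 302.3]
eef_rot: [0.697, 0.717, -0.0, -0.0]
ft_force: [-0.1, 0.9, 0.8]
opening: 0.998
finger_force: 0.0
```

```bash
python3 -m pendant '[-1,-0.97,0.75,0,0, -1,-0.97,0.75,0,0, -1,-0.97,0.75,0,0, -1,-0.97,0.75,0,0, -1,-0.97,0.75,0,0, -1,-0.3,0.2,0,0, -1,0,0,0,0]'
python3 - <<'E'
from rig import eyes,telemetry
import cv2,numpy as np
from h import *
f=eyes.grab_frame("side");pickle.dump(f,open("s1.pkl","wb"))
g=eyes.grab_frame("top");pickle.dump(g,open("t1.pkl","wb"))
a=cv2.resize(f["img"][120:300,140:380],(640,480));cv2.imwrite("pics/s1.png",a)
K,R,t=[f[k] for k in("camera_matrix","R","t")]
p=telemetry.sense()["ee_pos"];print(p)
for X in (p,[647,79,234],[647,79,198]):
    c=K@(R@np.array(X)+t);print(c[:2]/c[2])
E
```

```text
clock: 3.68
ee_pos: [640.2, 96.2, 302.2]
eef_rot: [0.699, 0.715, -0.001, 0.0]
ft_force: [-1.5, 0.0, -0.5]
opening: 1.001
finger_force: 0.0
[639.08471609  99.72867926 302.21991205]
[237.06795325 176.40892469]
[237.49316161 194.6391929 ]
[238.31604886 206.47000031]
```

View pics/s1.png

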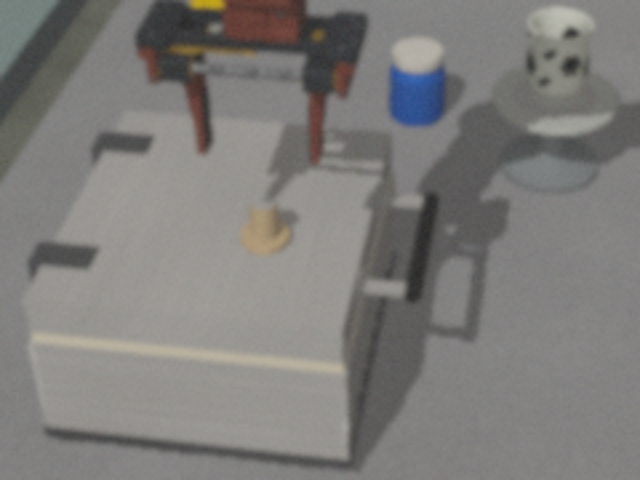

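The side crop shows the fingertips at crop (203,150) and (317,160), behind the plug, whose knob top is at (263,205) and flange at (265,237). The plug appears slightly lower in the image, so nearer +y, than predicted.

```bash
python3 - <<'E'
from h import *
from rig import telemetry
for n,pc,fl in(("top",(254,161),"top.pkl"),("side",(239,206),"side.pkl"),("side1",(239,206),"s1.pkl")):
    f=pickle.load(open(fl,"rb"));hsv=cv2.cvtColor(f["img"],cv2.COLOR_BGR2HSV)
    m=cv2.inRange(hsv,(8,50,70),(28,255,255));nl,L,st,ce=cv2.connectedComponentsWithStats(m)
    l=L[pc[1]-6:pc[1]+7,pc[0]-6:pc[0]+7];l=np.bincount(l[l>0]).argmax();x,y,w,h,a=st[l];print(n,st[l],ce[l].round(1))
    if n=="top":
        # knob top disc & flange rims
        print(plane(f,*ce[l],205).round(1),[plane(f,x+w/2,y+h-.5,198).round(1),plane(f,x+.0,y+h/2,198).round(1),plane(f,x+w,y+h/2,198).round(1)])
    else:
        b=plane(f,x+w/2,y+h-.5,194);print("flange near rim",b.round(1),"centre ~",(b-[0,23,0]).round(1),"knob top far rim",plane(f,x+w/2,y,234).round(1))
print(telemetry.sense()["ee_pos"])
E
```

```text
top [246 154  17  17 191] [253.9 162.4]
[644.5  75.9 205. ] [array([624.7,  74.7, 198. ]), array([646.5,  96.7, 198. ]), array([645.9,  52.4, 198. ])]
side [230 198  19  18 233] [238.9 206.8]
flange near rim [637.5 107.4 194. ] centre ~ [637.5  84.4 194. ] knob top far rim [639.2  91.1 234. ]
side1 [230 198  19  18 233] [238.9 206.9]
flange near rim [637.5 107.4 194. ] centre ~ [637.5  84.4 194. ] knob top far rim [639.2  91.1 234. ]
[639.08471609  99.72867926 302.21991205]
```

```bash
python3 -m pendant '[-1,-0.9,0.2,0,0, -1,0,0,0.5,0, -1,0,0,0.9,0, -1,0,0,1,0, -1,0,0,1,0, -1,0,0,0.9,0, -1,0,0,0.5,0, -1,0,0,0,0, -1,0,0,0,0]'
python3 - <<'E'
from rig import eyes,telemetry
import cv2
print(telemetry.sense()["ee_pos"])
f=eyes.grab_frame("side")
cv2.imwrite("pics/s2.png",cv2.resize(f["img"][130:250,180:340],(640,480)))
E
```

```text
clock: 4.53
ee_pos: [643.7, 81.8, 206.4]
eef_rot: [0.697, 0.717, -0.0, -0.0]
ft_force: [-0.4, -0.0, 0.4]
opening: 1.002
finger_force: 0.0
[643.70870361  81.84938348 206.44690639]
```

View pics/s2.png

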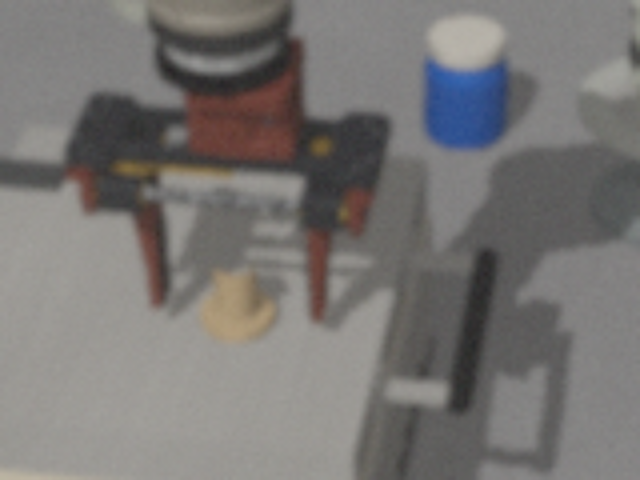

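The fingertips, at crop (158,305) and (318,320), sit evenly either side of the plug, which is at (238,300). I'll drop slightly and close.

```bash
python3 -m pendant '[-1,0,0,0.22,0, 1,0,0,0,0, 1,0,0,0,0, 1,0,0,0,0, 1,0,0,0,0, 1,0,0,0,0, 1,0,0,0,0, 1,0,0,0,0]' 20
```

```text
clock: 5.25
ee_pos: [644.2, 80.9, 202.3]
eef_rot: [0.698, 0.717, 0.0, 0.0]
ft_force: [-0.3, -0.2, 0.1]
opening: 0.511
finger_force: 0.0
```

```bash
python3 -m pendant '[1,0,0,0,0, 1,0,0,0,0, 1,0,0,0,0, 1,0,0,0,0, 1,0,0,0,0, 1,0,0,0,0, 1,0,0,0,0]'
```

```text
clock: 5.83
ee_pos: [644.7, 80.9, 202.5]
eef_rot: [0.698, 0.717, 0.0, 0.0]
ft_force: [2.8, 0.3, 1.1]
opening: 0.291
finger_force: 20.0
```

```bash
python3 -m pendant '[1,0,0,-0.2,0, 1,0,0,-0.3,0, 1,0,0,-0.4,0, 1,0,0,-0.5,0, 1,0,0,-0.5,0, 1,0,0,-0.5,0, 1,0,0,-0.5,0, 1,0,0,-0.5,0, 1,0,0,-0.5,0, 1,0,0,-0.3,0]'
```

```text
clock: 6.67
ee_pos: [644.6, 80.8, 288.0]
eef_rot: [0.698, 0.717, 0.001, 0.0]
ft_force: [0.2, -0.1, 0.1]
opening: 0.291
finger_force: 20.0
```

```bash
python3 -m pendant '[1,0.4,-0.42,0,0, 1,0.4,-0.42,0,0, 1,0.8,-0.84,0,0, 1,0.8,-0.84,0,0, 1,0.8,-0.84,0,0, 1,0.8,-0.84,0,0, 1,0.8,-0.84,0,0, 1,0.8,-0.84,0,0, 1,0.8,-0.84,0,0, 1,0.8,-0.84,0,0, 1,0.8,-0.84,0,0, 1,0.8,-0.84,0,0]'
python3 -m pendant '[1,0.8,-0.84,0,0, 1,0.8,-0.84,0,0, 1,0.4,-0.42,0.3,0, 1,0.2,-0.2,0.6,0, 1,0,0,0.9,0, 1,0,0,0.9,0, 1,0,0,0.9,0, 1,0,0,0.9,0, 1,0,0,0.9,0, 1,0,0,0.9,0, 1,0,0,0.6,0, 1,0,0,0.2,0]'
python3 - <<'E'
from rig import eyes,telemetry
import cv2
print(telemetry.sense()["ee_pos"])
f=eyes.grab_frame("side")
cv2.imwrite("pics/s3.png",cv2.resize(f["img"][200:400,200:440],(640,533)))
E
```

```text
clock: 7.67
ee_pos: [452.1, 252.9, 285.5]
eef_rot: [0.697, 0.717, -0.001, -0.0]
ft_force: [-0.1, 0.3, 0.3]
opening: 0.292
finger_force: 20.0
clock: 8.67
ee_pos: [405.7, 293.3, 141.7]
eef_rot: [0.697, 0.717, -0.002, 0.0]
ft_force: [-0.6, -0.5, -0.2]
opening: 0.292
finger_force: 20.0
[405.69709512 293.2596283  141.74252261]
```

View pics/s3.png

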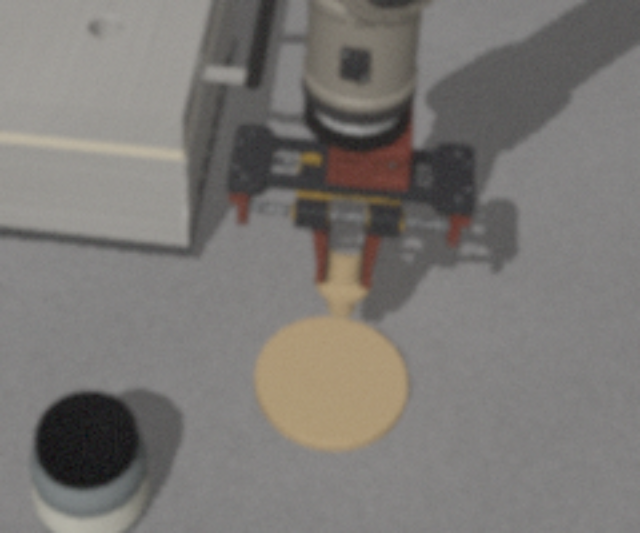

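The plug hangs straight in the fingers at crop (342,290), above the disc centred at (332,383). Now lowering it.

```bash
python3 -m pendant '[1,0,0,0.7,0, 1,0,0,0.8,0, 1,0,0,0.8,0, 1,0,0,0.8,0, 1,0,0,0.6,0, 1,0,0,0.3,0, 1,0,0,0,0, 1,0,0,0,0]'
python3 -m pendant '[1,0,0,0.08,0, 1,0,0,0.08,0, 1,0,0,0,0]'
```

```text
clock: 9.38
ee_pos: [407.7, 294.7, 64.7]
eef_rot: [0.698, 0.717, 0.0, -0.0]
ft_force: [0.8, 0.4, -0.5]
opening: 0.292
finger_force: 20.0
clock: 9.63
ee_pos: [407.7, 294.8, 61.4]
eef_rot: [0.697, 0.717, 0.0, -0.0]
ft_force: [-0.1, -0.7, -0.8]
opening: 0.29
finger_force: 20.0
```

```bash
python3 -m pendant '[1,0,0,0.1,0, 1,0,0,0.1,0, 1,0,0,0,0]'; python3 -m pendant '[1,0,0,0.08,0, 1,0,0,0.08,0, 1,0,0,0,0]'
```

```text
clock: 9.88
ee_pos: [407.4, 294.5, 56.8]
eef_rot: [0.697, 0.717, -0.0, -0.0]
ft_force: [0.0, 0.9, -1.0]
opening: 0.288
finger_force: 20.0
clock: 10.13
ee_pos: [407.8, 294.7, 54.1]
eef_rot: [0.698, 0.716, 0.0, -0.0]
ft_force: [-0.8, 0.0, 3.8]
opening: 0.292
finger_force: 20.0
```

Contact at 3.8 N. Releasing, then rising.

```bash
python3 -m pendant '[0.3,0,0,0,0, 0.2,0,0,0,0, 0.1,0,0,0,0, 0,0,0,0,0, -0.2,0,0,0,0, -0.4,0,0,0,0, -0.4,0,0,0,0, -0.4,0,0,0,0, -0.4,0,0,0,0]'
python3 -m pendant '[-0.4,0,0,-0.2,0, -0.4,0,0,-0.5,0, -0.4,0,0,-0.8,0, -0.4,0,0,-1,0, -0.4,0,0,-1,0, -0.4,0,0,-1,0, -0.4,0,0,-1,0, -0.4,0,0,-1,0, -0.4,0,0,-1,0, -0.4,0,0,-1,0, -0.4,0,0,-0.5,0, -0.4,0,0,0,0]'
python3 - <<'E'
from rig import eyes,telemetry
import cv2
from h import *
f=eyes.grab_frame("side");pickle.dump(f,open("s4.pkl","wb"))
g=eyes.grab_frame("top");pickle.dump(g,open("t4.pkl","wb"))
cv2.imwrite("pics/s4.png",np.hstack([cv2.resize(f["img"][150:400,200:400],(400,500)),cv2.resize(g["img"][140:290,150:270],(400,500))]))
P=cloud(g);im=g["img"];z=P[...,2];k=np.zeros(z.shape,bool);k[179:249,226:316]=1
q=k&(im.max(2)<60)&(z>155)&(z<185);print(q.sum(),cv2.minAreaRect(P[q][:,:2].astype(np.float32)))
E
```

```text
clock: 10.88
ee_pos: [407.5, 294.6, 53.8]
eef_rot: [0.698, 0.717, -0.0, -0.0]
ft_force: [-0.1, -0.0, 0.6]
opening: 0.702
finger_force: 0.0
clock: 11.88
ee_pos: [408.7, 295.4, 236.5]
eef_rot: [0.698, 0.717, 0.002, -0.0]
ft_force: [-0.3, -0.4, 0.2]
opening: 0.701
finger_force: 0.0
320 ((508.2811584472656, 33.31500244140625), (15.32282829284668, 147.1968536376953), 1.1114401817321777)
```

View pics/s4.png

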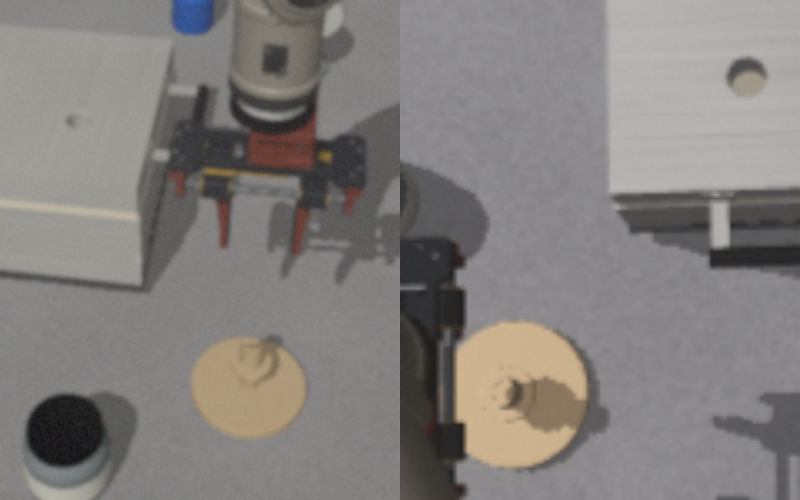

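The plug stands upright near the middle of the disc (left panel (255,362), right panel (507,393)), and the lid is shut. Going over to the handle.

```bash
python3 -m pendant '[0,-0.93,0.33,0,0, 0,-0.93,0.33,0,0, 0,-0.93,0.33,0,0, 0,-0.93,0.33,0,0, 0,-0.93,0.33,0,0, 0,-0.93,0.33,0,0, 0,-0.93,0.33,0,0, 0,-0.93,0.33,0,0, 0,-0.93,0.33,0,0, 0,-0.93,0.33,0,0, 0,-0.93,0.33,0,0, 0,-0.93,0.33,0,0]'
python3 -m pendant '[0,-0.93,0.33,0,0, 0,-0.93,0.33,0,0, 0,0,0,0,0, 0,0,0,0,0, 0,0,0,0,0]'
python3 - <<'E'
from rig import eyes,telemetry
import cv2
print(telemetry.sense()["ee_pos"])
f=eyes.grab_frame("side")
cv2.imwrite("pics/s5.png",cv2.resize(f["img"][130:280,220:380],(640,600)))
K,R,t=[f[k] for k in("camera_matrix","R","t")]
import numpy as np
for X in (telemetry.sense()["ee_pos"],[507,37,168]):
    c=K@(R@np.array(X)+t);print((c[:2]/c[2]-[220,130])*4)
E
```

```text
clock: 12.98
ee_pos: [492.0, 72.4, 232.4]
eef_rot: [0.697, 0.717, -0.001, -0.0]
ft_force: [1.1, -0.7, -0.1]
opening: 0.498
finger_force: 0.0
clock: 13.4
ee_pos: [506.1, 37.5, 232.9]
eef_rot: [0.697, 0.717, -0.001, -0.001]
ft_force: [-0.1, 0.5, -0.8]
opening: 0.502
finger_force: 0.0
[506.13015235  37.46802471 232.87960831]
[313.62220253 242.48168604]
[310.58462335 325.32576131]
```

View pics/s5.png

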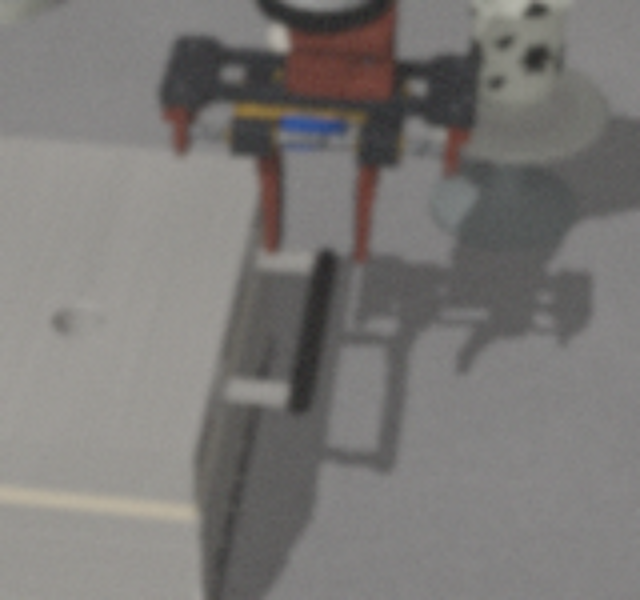

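The fingertips, at (272,250) and (362,260), straddle the bar line, whose middle is at about (313,330). Descending.

```bash
python3 -m pendant '[0,0,0,0.6,0, 0,0,0,0.8,0, 0,0,0,0.8,0, 0,0,0,0.8,0, 0,0,0,0.6,0, 0,0,0,0.5,0, 0,0,0,0,0, 0,0,0,0,0]'
```

```text
clock: 14.12
ee_pos: [506.6, 37.3, 151.6]
eef_rot: [0.697, 0.717, -0.0, -0.0]
ft_force: [-1.1, -1.5, 0.2]
opening: 0.498
finger_force: 0.0
```

```bash
python3 -m pendant '[1,0,0,0,0, 1,0,0,0,0, 1,0,0,0,0, 1,0,0,0,0, 1,0,0,0,0, 1,0,0,0,0, 1,0,0,0,0, 1,0,0,0,0]' 25
```

```text
clock: 14.78
ee_pos: [508.0, 36.9, 152.3]
eef_rot: [0.698, 0.717, 0.001, 0.001]
ft_force: [4.4, 0.5, 0.3]
opening: 0.174
finger_force: 25.0
```

```bash
python3 -m pendant '[1,0,0.014,-0.22,0, 1,0,0.016,-0.23,0, 1,0,0.02,-0.225,0, 1,0,0.021,-0.225,0, 1,0,0.053,-0.45,0, 1,0,0.065,-0.45,0, 1,0,0,0,0]' 40
```

```text
clock: 15.37
ee_pos: [511.7, 36.8, 188.8]
eef_rot: [0.698, 0.717, 0.001, 0.001]
ft_force: [7.1, -0.2, -4.9]
opening: 0.175
finger_force: 40.0
```

```bash
python3 -m pendant '[1,0,0.077,-0.446,0, 1,0,0.088,-0.444,0, 1,0,0.1,-0.441,0, 1,0,0.111,-0.438,0, 1,0,0.123,-0.435,0, 1,0,0.134,-0.432,0, 1,0,0.145,-0.428,0, 1,0,0.156,-0.424,0, 1,0,0,0,0]'
python3 - <<'E'
from rig import eyes,telemetry
from h import *
print(telemetry.sense()["ee_pos"])
f=eyes.grab_frame("top");P=cloud(f)[60:200,225:240].reshape(-1,3)  # left strip of the lid
P=P[(P[:,2]>185)&(P[:,0]<790)&(P[:,0]>580)];a=np.polyfit(P[:,0],P[:,2],1);print(len(P),np.degrees(np.arctan(-a[0])))
E
```

```text
clock: 16.12
ee_pos: [529.5, 37.1, 257.7]
eef_rot: [0.698, 0.716, -0.0, 0.0]
ft_force: [5.0, -0.2, -6.5]
opening: 0.171
finger_force: 40.0
[529.54030806  37.0520899  257.70336968]
956 17.460110083966033
```

```bash
python3 -m pendant '[1,0,0.168,-0.42,0, 1,0,0.178,-0.416,0, 1,0,0.189,-0.411,0, 1,0,0.2,-0.406,0, 1,0,0.21,-0.4,0, 1,0,0.221,-0.395,0, 1,0,0.231,-0.389,0, 1,0,0.241,-0.383,0, 1,0,0,0,0, 1,0,0,0,0, 1,0,0,0,0]'
python3 - <<'E'
from rig import eyes,telemetry
from h import *
f=eyes.grab_frame("top");P=cloud(f)[60:200,225:240].reshape(-1,3)
P=P[(P[:,2]>185)&(P[:,0]<790)&(P[:,0]>600)];a=np.polyfit(P[:,0],P[:,2],1);print(len(P),np.degrees(np.arctan(-a[0])))
g=eyes.grab_frame("side");cv2.imwrite("pics/s6.png",g["img"])
E
```

```text
clock: 17.08
ee_pos: [560.9, 37.8, 322.4]
eef_rot: [0.698, 0.716, -0.001, -0.001]
ft_force: [-6.2, -2.0, 0.4]
opening: 0.169
finger_force: 40.0
526 29.771731991365343
```

View pics/s6.png

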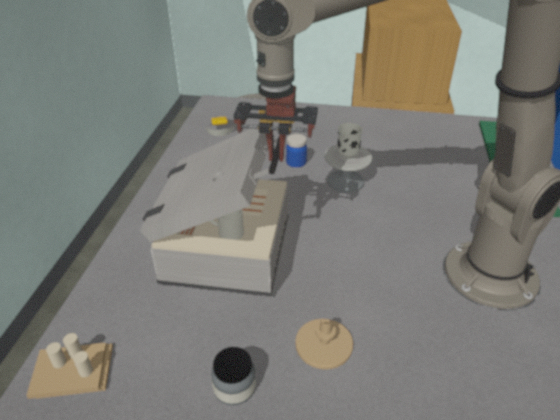

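The lid is open at about 29.8° with the handle gripped at (273,165). The plug stands on the disc at (326,330) and the bystanders look undisturbed. I'll check it is steady, then hand in.

```bash
python3 -m pendant '[1,0,0,0,0, 1,0,0,0,0, 1,0,0,0,0, 1,0,0,0,0, 1,0,0,0,0, 1,0,0,0,0]'; python3 -c "
from rig import sign_off;print(sign_off())"
```

```text
clock: 17.68
ee_pos: [560.9, 37.8, 322.3]
eef_rot: [0.698, 0.716, -0.001, -0.001]
ft_force: [-6.3, -1.0, -0.2]
opening: 0.171
finger_force: 40.0
the job is handed in; nothing more can be done
None
```

I've handed the job in with the plug standing upright on the disc and the lid held steady by its handle at about 30° (measured 29.8°); the mugs, wheel and jars look undisturbed, but the sign-off gave no verdict.

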